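# Fix a model car's body shell with its push-rivets

### The arm

A 6-joint arm with a two-finger parallel gripper is mounted at the origin on the work surface. World frame = base frame: x ahead of the robot, y to its left, z up, the work surface at z = 0. Lengths are in mm, angles in degrees, forces in N, time in s.
With the tool pointing down it reaches from about 275 to 850 mm from the base axis. Payload 5.2 kg.
Tool frame: the origin (TCP) lies midway between the tips of the shut fingers; the grasp point (between the pads) lies 19 mm behind it (env.grasp_offset is the z of the grasp point in the tool frame, in mm); z points along the fingers, y is the line along which they close (so a half turn about z gives the same grasp; the last joint's range is limited). The gripper opens to 85 mm and grips with 20 to 120 N. Pads are 22 mm wide; open, the fingers measure 114 mm over their backs; the gripper's body (76 mm by 85 mm) begins 54 mm behind the grasp point. The pads swing forward as they close: fully open they stand 13 mm farther back than shut.
Start: joints at [-75.103, 14.817, 87.949, -0, 77.235, -11.62], TCP at [245.571, -492.138, 231.31] pointing down, gripper open.
Joint ranges: [-179.93, 179.93], [-52.35, 119.4], [10.71, 147.94], [-69.91, 249.91], [12.55, 155.21], [-178.61, 178.61]. Speed limits (degrees/s): [147.25, 147.25, 180, 180, 180, 180].

### API

Orientations are given as a 3x3 rotation matrix whose columns are the frame's x, y, z axes.
In Python, from plant import env gives the robot as it stands.
- The arm moves only by the tool send_rows, never from a script. Its argument "increments" is a list that holds one entry, the list of rows, each a list of 7 numbers: the shift along the tool's x, y, z normalised to -1 to 1, where 1 is 0.5 m, then the turn, a rotation vector about the tool's x, y, z normalised to -1 to 1, where 1 is pi/4 rad, then the closure, from -1 (fully open) to 1 (shut). A call has 1 to 5 rows; each row is the pose to reach, as a shift and turn from the pose commanded when the call began, along the tool's axes at that moment; what a row does not reach only later rows make up. A row lasts 1/12 s, in which the tool goes at most 41.7 mm and 7.16 degrees, less where a joint would pass 70% of its speed; a pose out of reach is approached as far as the arm can. A call with a number of a shift or a turn outside -1 to 1 is refused whole. A call with a gripper value outside its range is refused whole. The fingers move at their own pace and stop on an object; "squeeze" is the grip in N (left out, the last holds). Time passes only in rows, so rows that repeat a pose let the fingers close. It gives the time, the measured TCP pose, the force, the opening and the grip force at its end, in the units of the state.
- env.observe(): the state, without advancing time (a new reading comes with each control period).
- env.camera(name): name is "scene" or "side" or "wrist"; returns the picture (400x640x3 uint8, red, green, blue); there is no depth.
- env.camera_model(name): a dict with "vfov" (degrees; the focal length in pixels is half the picture's height over the tangent of half this angle, whatever the lens; pixels are square), "cx", "cy" (the principal point, pixels), "dist" ([k1, k2, p1, p2, k3] as OpenCV has them; the pictures are not rectified), "T" (4x4, takes a point from camera to world coordinates). Camera axes: x right, y up, looking along -z (the intrinsics and any distortion apply to the point x, -y, -z); pixel columns grow to the right and rows downward; lengths in mm; the calibration is good to about 2 mm. A picture is of the moment at which its call begins: read the wrist's pose just before it. camera_model takes no time and is no camera call; for the wrist camera it gives the pose at the moment of the call.
- env.finish_job(): hands the job in; it is judged then, once.
The state is a dict: "clock": time; "q": joint angles; "joint_vel": joint speeds; "joint_efforts": joint torques, N m; "tool_pos": TCP position; "tcp_rot": TCP orientation; "force": force on the tool from outside, world axes, zero at the start; "wrist_torque": the same for the moment, N m; "grip_width": finger opening in mm; "finger_force": force on a finger pad.
Only numpy, scipy, OpenCV 4.12 (cv2) and the standard library are available. Lean on these libraries where they do the work, as an engineer would, in place of code of your own. Each camera call takes 0.05 s, during which the arm holds its last target. There are 200 camera calls.

### The job

The yellow model car has a new body shell held by three push-rivets that still stand out. With a fingertip, gently press them fully home one after the other: first the red one on the nose to locate the shell, then the blue one at the rear left, then the white one at the rear right. Do not grip, lift or shove the car, and leave the other things on the bench where they are.

Things in the scene. Friction and masses are not known exactly. Their poses are not given: they have to be found in the camera images.
- car: yellow model car, loose, on four fixed rubber wheels, about 0.65 kg, 220 mm long, 105 wide, roof 70 high. Origin: on the bench under its middle; x to its nose (white lamps; tail lamps red), y to its left, z up. Any heading. Nose and tail decks are flat, 46 mm above the bench; windows and roof stand on them from x=-55 to +48 mm, 74 mm wide
- pin_nose (a joint): push-rivet, red head 18 mm wide, 3 thick, in the middle of the nose deck, in a 21 mm wide, 5 mm high rubber washer. Value in m, in the washer: 0 = out (head top 15 mm above the deck), 0.007 = fully home (head on the washer, top 8 mm above the deck); starts 0 to 1 mm in. Takes 3 N friction + 0.15 N per 10 mm/s, stays where left. Washer springs, 3.5 N/mm, up to 4 mm, and recovers
- pin_rear_left (a joint): push-rivet, blue head 18 mm wide, 3 thick, on the tail deck, car's left, in a 21 mm wide, 5 mm high rubber washer. Value in m, in the washer: 0 = out (head top 15 mm above the deck), 0.007 = fully home (head on the washer, top 8 mm above the deck); starts 0 to 1 mm in. Takes 3 N friction + 0.15 N per 10 mm/s, stays where left. Washer springs, 3.5 N/mm, up to 4 mm, and recovers
- pin_rear_right (a joint): push-rivet, white head 18 mm wide, 3 thick, on the tail deck, car's right, in a 21 mm wide, 5 mm high rubber washer. Value in m, in the washer: 0 = out (head top 15 mm above the deck), 0.007 = fully home (head on the washer, top 8 mm above the deck); starts 0 to 1 mm in. Takes 3 N friction + 0.15 N per 10 mm/s, stays where left. Washer springs, 3.5 N/mm, up to 4 mm, and recovers
- pin_nose_top (a point): centre of the top face of the red rivet head, moves with the head; in the car's frame at x=80, y=0 mm, and 61 mm above the bench when fully out, 54 mm when home. Its z axis points up
- pin_rear_left_top (a point): centre of the top face of the blue rivet head, moves with the head; in the car's frame at x=-80, y=31 mm, and 61 mm above the bench when fully out, 54 mm when home. Its z axis points up
- pin_rear_right_top (a point): centre of the top face of the white rivet head, moves with the head; in the car's frame at x=-80, y=-31 mm, and 61 mm above the bench when fully out, 54 mm when home. Its z axis points up
- white_car: the same model in white, with black rivets already home; a bystander, 0.65 kg, loose, any heading. Origin on the bench under its middle, x to its nose
- screwdriver: red-handled screwdriver, about 160 mm long, lying on the bench along its x axis, loose; a bystander. Origin at its underside, at mid-length
- paint_jar: small closed jar with a blue cap, 44 mm across, 55 mm high, loose; a bystander. Origin at the centre of its underside
- spare_tyre: black rubber tyre lying flat, 44 mm across, 20 mm high, hole 26 mm, loose; a bystander. Origin at the centre of its underside
There are look-alikes about, which are no part of the job. Several things look just like the car: the one meant starts nearest to the robot's base.

How it is judged (in metres and radians):
On the way, in this order (a step that is already met when the one before it is completed fails the run):
1. the red rivet is pressed home (value of joint pin_nose above 0.0055 m), for 0.1 s.
2. the blue rivet is pressed home (value of joint pin_rear_left above 0.0055 m), for 0.1 s.
3. the white rivet is pressed home (value of joint pin_rear_right above 0.0055 m), for 0.1 s.
At the end, for the whole second after the job is handed in: all three rivets at least 5.5 mm into their 7 mm travel; the yellow car standing level (0.1 rad), at rest (0.02 m/s) and within 20 mm of where it stood; the bystanders within 15 mm of where they were (value of joint each of pin_nose, pin_rear_left, pin_rear_right above 0.0055 m and distance of car from where it was at the start of the episode below 0.02 m and angle between car's own z axis and vertical below 0.1 rad and linear speed of car below 0.02 m/s and distance of each of white_car, screwdriver, paint_jar, spare_tyre from where it was at the start of the episode below 0.015 m); the robot touches nothing.
It fails at once if a rivet is pressed (past 4 mm) before its turn: red, then blue, then white ((value of joint pin_rear_left above 0.004 m and value of joint pin_nose below 0.004 m) or (value of joint pin_rear_right above 0.004 m and value of joint any of pin_nose, pin_rear_left below 0.004 m)).
It fails at once if the robot presses on the yellow car with more than 30 N (contact force between any of the arm, the fingers and car above 30 N).
It fails at once if the yellow car is lifted (12 mm) or tipped (0.2 rad) (height (world z) of car above 0.012 m or angle between car's own z axis and vertical above 0.2 rad).
It fails at once if the yellow car is shoved more than 20 mm (distance of car from where it was at the start of the episode above 0.02 m).
It fails at once if the white car, screwdriver, jar or tyre is moved more than 15 mm (distance of any of white_car, screwdriver, paint_jar, spare_tyre from where it was at the start of the episode above 0.015 m).
It also fails if it takes over 45 s, if anything falls off the work surface, if the arm or the gripper's body presses on something with over 40 N, if the wrist force passes 120 N, or if a joint passes its speed limit or range.

## Working session

There is one attempt and no reset: what is moved stays moved. The work goes in short steps, Python scripts to look and compute and a tool call to move; the robot and the scene stay as the last step left them, time stands still between calls to the robot, and variables do not carry over. Pictures are saved under pics/ and viewed, at most 10 in all, crops included, and the job is handed in when it is done.

Besides the shell and the picture viewer there is one more tool, called after "Emit:" in YAML: its name, and indented under it one key for each argument. send_rows: Moves the arm, as the interface text tells. Its arguments: {"type":"object","properties":{"increments":{"type":"array","items":{"type":"array","items":{"type":"array","items":{"type":"number","minimum":-1,"maximum":1}}}},"squeeze":{"type":"number"}},"required":["increments"]}

```bash
mkdir -p pics
cat > h.py <<'E'
import numpy as np, cv2, json
from plant import env
def K(m):
    f=200/np.tan(np.radians(m["vfov"])/2)
    return np.array([[f,0,m["cx"]],[0,f,m["cy"]],[0,0,1.]]),np.array(m["dist"],float)
def ray(m,uv):
    k,d=K(m);p=cv2.undistortPoints(np.array([[uv]],float),k,d)[0,0]
    T=np.array(m["T"]);return T[:3,3],T[:3,:3]@np.array([p[0],-p[1],-1])
def onz(m,uv,z):
    o,r=ray(m,uv);return o+r*(z-o[2])/r[2]
def proj(m,P):
    k,d=K(m);T=np.array(m["T"]);c=T[:3,:3].T@(np.array(P,float)-T[:3,3]);c=c*[1,-1,-1]
    return cv2.projectPoints(c[None],np.zeros(3),np.zeros(3),k,d)[0][0,0]
def shot(n,f):
    m=env.camera_model(n);i=env.camera(n);cv2.imwrite(f,i[:,:,::-1]);return m,i
E
python3 - <<'E'
from h import *
ims=[]
for n in("scene","side","wrist"):
    m,i=shot(n,f"pics/{n}0.png");print(n,m["vfov"],np.round(m["T"],2).tolist(),m["dist"])
s=env.observe();print(s)
E
```

```text
scene 47.67308140838986 [[0.65, -0.56, 0.51, 1185.81], [0.76, 0.46, -0.45, -637.65], [0.02, 0.68, 0.73, 990.74], [0.0, 0.0, 0.0, 1.0]] [-0.00254266  0.          0.          0.          0.        ]
side 55.01192681430445 [[-0.73, 0.44, -0.53, -72.62], [-0.69, -0.45, 0.57, 598.43], [0.01, 0.78, 0.63, 801.81], [0.0, 0.0, 0.0, 1.0]] [-0.05923594  0.          0.          0.          0.        ]
wrist 61.10164693554103 [[0.45, 0.86, 0.26, 310.56], [-0.89, 0.43, 0.13, -457.84], [-0.0, -0.29, 0.96, 373.8], [0.0, 0.0, 0.0, 1.0]] [0.00889754 0.         0.         0.         0.        ]
{'clock': 0.15, 'q': array([-7.51013392e+01,  1.48506788e+01,  8.79949657e+01, -1.10649330e-03,
        7.72334586e+01, -1.16181397e+01]), 'joint_vel': array([ 0.01082163, -0.11909257, -0.25421792, -0.06349117, -0.08377462,
       -0.08570505]), 'joint_efforts': array([ 2.19752961e-03, -4.46382666e+01, -2.90821695e+01, -3.05109133e-04,
        8.15025007e-03, -5.32447268e-05]), 'tool_pos': array([ 245.48010487, -491.7511834 ,  230.66812695]), 'tcp_rot': array([[ 8.94801625e-01,  4.46463787e-01, -3.73169878e-04],
       [ 4.46463867e-01, -8.94800675e-01,  1.32935273e-03],
       [ 2.59595197e-04, -1.35611385e-03, -9.99999047e-01]]), 'force': array([ 0.37319763, -0.5165472 ,  0.80062544]), 'wrist_torque': array([-0.00588308, -0.00236706,  0.00285583]), 'finger_force': 0.0, 'grip_width': 85.09438254617446}
```

View pics/scene0.png

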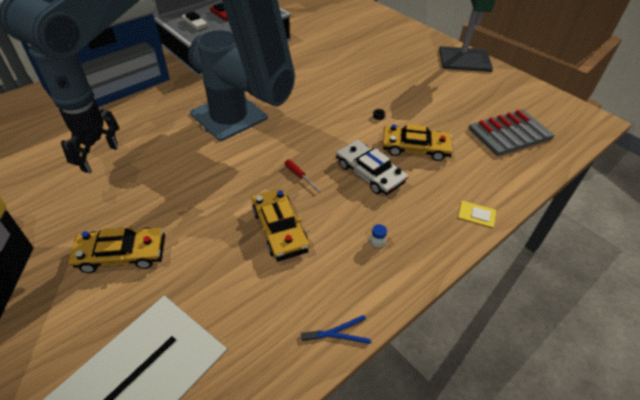

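View pics/side0.png

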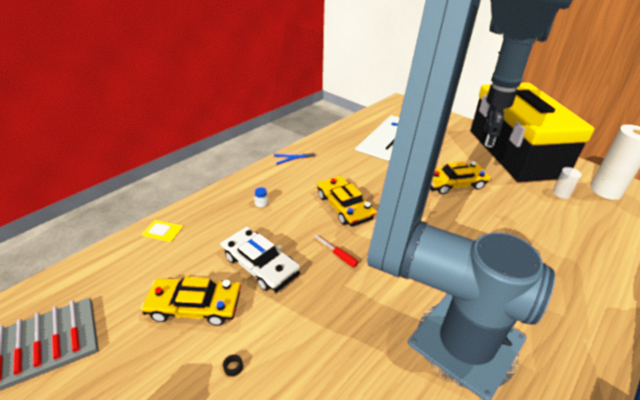

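The scene view has three yellow cars, at (117,247), (280,222) and (417,140). The side view shows the same three at (460,177), (345,200) and (190,298). Next I measure their distances from the base.

```bash
cat >> h.py <<'E'
def blobs(i,col,amin=8):
    h=cv2.cvtColor(i,cv2.COLOR_RGB2HSV);H,S,V=[h[:,:,k].astype(int) for k in range(3)]
    M={'yellow':(H>20)&(H<33)&(S>190)&(V>110),'red':((H<7)|(H>172))&(S>150)&(V>80),'blue':(H>100)&(H<130)&(S>120)&(V>50),'white':(S<60)&(V>130)}[col]
    n,l,st,c=cv2.connectedComponentsWithStats(M.astype(np.uint8));return [(np.round(c[k],1).tolist(),int(st[k,4])) for k in range(1,n) if st[k,4]>=amin]
E
python3 - <<'E'
from h import *
for n in("scene","side"):
    m=env.camera_model(n);i=cv2.imread(f"pics/{n}0.png")[:,:,::-1]
    for c in("yellow","red","blue"):
        for p,a in blobs(i,c):
            P=onz(m,p,60 if c!="yellow" else 45)
            if 100<P[0]<900 and -700<P[1]<700: print(n,c,p,a,np.round(P[:2]),round(np.hypot(*P[:2])))
i=cv2.imread("pics/scene0.png")
cv2.imwrite("pics/c1.png",cv2.resize(i[110:290,240:460],None,fx=3.3,fy=3.3,interpolation=cv2.INTER_CUBIC))
E
```

```text
scene yellow [412.7, 126.9] 16 [494. 415.] 645
scene yellow [421.6, 128.0] 11 [517. 434.] 675
scene yellow [386.9, 133.6] 35 [463. 322.] 564
scene yellow [396.7, 136.3] 46 [493. 337.] 597
scene yellow [415.5, 135.6] 66 [530. 388.] 657
scene yellow [435.4, 136.6] 49 [575. 435.] 721
scene yellow [442.8, 144.7] 96 [617. 421.] 747
scene yellow [403.0, 144.5] 8 [534. 322.] 624
scene yellow [268.8, 208.4] 139 [ 481. -175.] 512
scene yellow [285.2, 207.2] 141 [ 506. -137.] 525
scene yellow [287.1, 240.1] 360 [ 600. -205.] 634
scene yellow [146.5, 244.0] 336 [ 379. -493.] 621
scene yellow [104.5, 233.1] 12 [ 276. -561.] 625
scene yellow [77.5, 240.9] 16 [ 256. -625.] 675
scene yellow [112.3, 245.0] 59 [ 326. -562.] 649
scene red [504.3, 120.1] 52 [677. 669.] 952
scene red [495.3, 122.9] 53 [667. 631.] 918
scene red [485.7, 125.4] 54 [654. 595.] 884
scene red [442.5, 137.2] 10 [601. 433.] 741
scene red [294.4, 167.4] 126 [409. -26.] 410
scene red [146.2, 238.8] 22 [ 376. -488.] 616
scene red [288.0, 237.5] 20 [ 604. -205.] 638
scene blue [393.1, 126.1] 8 [461. 351.] 580
scene blue [373.7, 157
[... 424 characters left out ...]
281.5] 230 [571. 353.] 671
side yellow [189.2, 300.4] 1822 [531. 395.] 662
side yellow [189.8, 296.5] 301 [540. 388.] 665
side red [435.8, 172.9] 16 [ 375. -481.] 610
side red [332.9, 180.6] 11 [ 599. -198.] 631
side red [345.1, 256.6] 219 [348.  37.] 350
side red [158.4, 290.4] 30 [598. 436.] 740
side red [74.6, 339.1] 173 [608. 634.] 878
side red [55.9, 346.1] 182 [620. 670.] 913
side blue [394.1, 123.6] 10 [ 689. -685.] 971
side blue [289.1, 157.1] 101 [ 809. -196.] 833
side blue [482.0, 173.0] 9 [ 258. -597.] 650
side blue [260.2, 192.0] 84 [723.  11.] 723
side blue [349.9, 210.5] 15 [ 459. -118.] 474
side blue [256.0, 245.4] 65 [548. 173.] 574
side blue [220.1, 304.7] 37 [457. 355.] 579
```

View pics/c1.png

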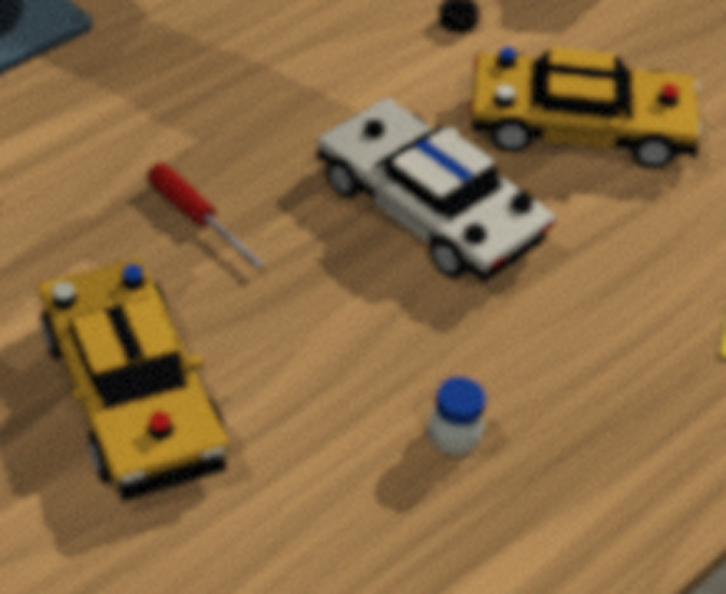

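The three yellow cars (scene pixels) lie at these distances from the base:
- (117,247): about 630 mm
- (280,222): about 550 mm
- (417,140): about 660 mm

The middle car at (280,222) is nearest, so it is the one meant. The crop shows its red rivet at the nose (288,237), blue at (280,193) and white at (259,199). The measured red–blue distance is 162 mm, against 163 expected. I shut the fingers and move over it for a wrist view.

Emit:
send_rows:
  increments:
    - [[0.073, -0.037, 0, 0, 0, 0, 1], [0.146, -0.075, 0, 0, 0, 0, 1], [0.219, -0.112, 0, 0, 0, 0, 1], [0.292, -0.15, 0, 0, 0, 0, 1], [0.364, -0.187, 0, 0, 0, 0, 1]]
  squeeze: 20

```text
clock: 0.57
tool_pos: [367.2, -325.4, 231.1]
tcp_rot: [[0.895, 0.446, -0.0], [0.446, -0.895, 0.001], [0.0, -0.001, -1.0]]
force: [0.9, 0.1, -0.1]
grip_width: 25.6
finger_force: 0.0
```

Emit:
send_rows:
  increments:
    - [[0.073, -0.037, 0, 0, 0, 0.12, 1], [0.146, -0.075, 0, 0, 0, 0.25, 1], [0.219, -0.112, 0, 0, 0, 0.37, 1], [0.292, -0.15, 0, 0, 0, 0.5, 1], [0.364, -0.187, -0.018, 0, 0, 0.62, 1]]

```text
clock: 0.98
tool_pos: [487.3, -160.2, 238.7]
tcp_rot: [[1.0, -0.029, -0.003], [-0.029, -1.0, 0.002], [-0.003, -0.002, -1.0]]
force: [0.5, -0.5, 0.3]
grip_width: -0.2
finger_force: 0.0
```

Emit:
send_rows:
  increments:
    - [[0, 0, 0, 0, 0, 0.13, 1], [0, 0, 0, 0, 0, 0.26, 1], [0, 0, 0, 0, 0, 0.38, 1], [0, 0, 0, 0, 0, 0.38, 1], [0, 0, 0, 0, 0, 0.38, 1]]

```text
clock: 1.4
tool_pos: [487.4, -162.5, 239.9]
tcp_rot: [[0.949, -0.314, -0.001], [-0.314, -0.949, 0.0], [-0.001, -0.0, -1.0]]
force: [0.3, -0.4, 0.1]
grip_width: 0.2
finger_force: 0.0
```

```bash
cat > look.py <<'E'
import sys
from h import *
m,i=shot("wrist",f"pics/w{sys.argv[1]}.png")
for c in("red","blue","white"):
    for p,a in blobs(i,c,60):
        print(c,p,a,np.round(onz(m,p,60),1)[:2])
s=env.observe();print(s['clock'],s['tool_pos'],s['tcp_rot'].tolist(),s['force'],s['grip_width'])
E
python3 look.py 1
```

```text
red [328.4, 40.7] 349 [ 603.2 -201.9]
red [222.2, 285.7] 560 [410.9 -18.9]
blue [295.0, 213.7] 221 [ 463.  -120.6]
white [5.6, 171.3] 222 [590.9 128.7]
white [356.7, 215.1] 209 [ 442.1 -179. ]
white [200.9, 236.6] 135 [470.  -20.7]
white [9.5, 242.5] 762 [525.6 167.1]
white [47.7, 295.8] 3558 [459.  163.6]
1.45 [ 487.3337865  -162.71098953  239.98985004] [[0.9493116549849957, -0.31433616575868667, -0.0003957344766939073], [-0.31433608390530154, -0.9493117300582051, 0.0002559862819236638], [-0.00045614112706067266, -0.00011861713527612203, -0.9999998889326175]] [-0.07090719 -0.11372581 -0.35514733] 0.20059132099255508
```

View pics/w1.png

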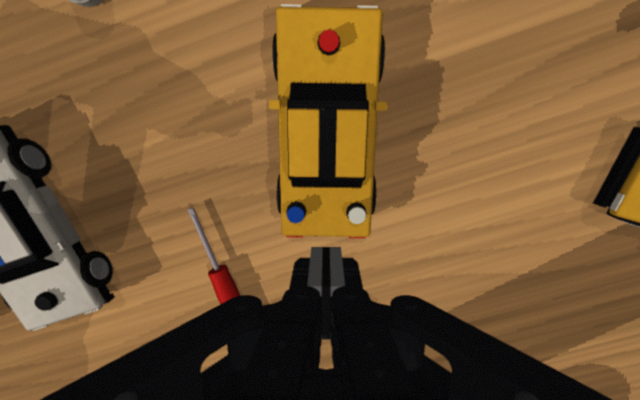

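The wrist view shows red at (328,41), blue at (295,214) and white at (357,215). Blue–white measures 62.0 mm (62 expected) and the red to rear-midpoint distance 159.4 mm (160 expected). Next I go above red.

Emit:
send_rows:
  increments:
    - [[0.08, 0, 0.06, 0, 0, 0, 1], [0.16, 0.001, 0.13, 0, 0, 0, 1], [0.22, 0.002, 0.2, 0, 0, 0, 1], [0.244, 0.002, 0.26, 0, 0, 0, 1], [0.244, 0.002, 0.32, 0, 0, 0, 1]]

```text
clock: 1.87
tool_pos: [606.6, -204.7, 80.7]
tcp_rot: [[0.949, -0.316, 0.006], [-0.316, -0.949, -0.003], [0.006, 0.001, -1.0]]
force: [0.6, -0.0, 0.4]
grip_width: 0.1
finger_force: 0.0
```

Emit:
send_rows:
  increments:
    - [[0, 0, 0.005, 0, 0, 0, 1], [0, 0, 0.01, 0, 0, 0, 1], [0, 0, 0.01, 0, 0, 0, 1]]

```text
clock: 2.12
tool_pos: [602.6, -202.6, 76.6]
tcp_rot: [[0.949, -0.316, -0.0], [-0.316, -0.949, 0.0], [-0.0, -0.0, -1.0]]
force: [-0.0, -0.5, 0.7]
grip_width: -0.0
finger_force: 0.0
```

Run:
```python
from h import *
m,i=shot("side","pics/s2.png")
u=proj(m,env.observe()['tool_pos']).astype(int);print(u,env.observe()['tool_pos'])
x,y=u;cv2.imwrite("pics/s2c.png",cv2.resize(i[max(0,y-50):y+50,x-60:x+60,::-1],None,fx=5,fy=5,interpolation=cv2.INTER_CUBIC))
```

```text
[333 174] [ 603.37524434 -202.92697022   78.12596657]
```

View pics/s2c.png

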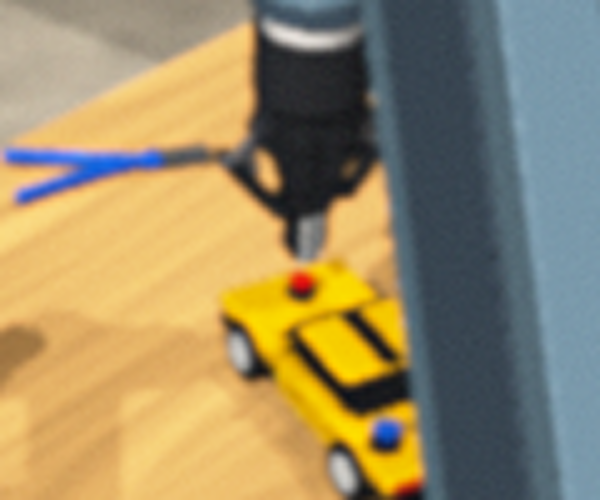

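The tip stands right above the red head (crop 300,285). I press slowly.

Emit:
send_rows:
  increments:
    - [[0, 0, 0.006, 0, 0, 0, 1], [0, 0, 0.012, 0, 0, 0, 1], [0, 0, 0.018, 0, 0, 0, 1], [0, 0, 0.022, 0, 0, 0, 1], [0, 0, 0.026, 0, 0, 0, 1]]

```text
clock: 2.58
tool_pos: [602.8, -202.3, 63.3]
tcp_rot: [[0.948, -0.317, 0.001], [-0.317, -0.948, -0.0], [0.001, 0.0, -1.0]]
force: [0.6, 0.9, 0.4]
grip_width: -0.0
finger_force: 0.0
```

Emit:
send_rows:
  increments:
    - [[0, 0, 0.003, 0, 0, 0, 1], [0, 0, 0.006, 0, 0, 0, 1], [0, 0, 0.009, 0, 0, 0, 1], [0, 0, 0.012, 0, 0, 0, 1], [0, 0, 0.012, 0, 0, 0, 1]]

```text
clock: 3.0
tool_pos: [602.8, -202.2, 56.8]
tcp_rot: [[0.948, -0.317, -0.0], [-0.317, -0.948, 0.0], [-0.0, -0.0, -1.0]]
force: [-1.4, 0.5, 2.8]
grip_width: -0.1
finger_force: 1.3
```

Emit:
send_rows:
  increments:
    - [[0, 0, 0.003, 0, 0, 0, 1], [0, 0, 0.006, 0, 0, 0, 1], [0, 0, 0.007, 0, 0, 0, 1], [0, 0, 0.007, 0, 0, 0, 1]]

```text
clock: 3.33
tool_pos: [602.8, -202.3, 53.3]
tcp_rot: [[0.948, -0.317, 0.0], [-0.317, -0.948, 0.0], [0.0, -0.0, -1.0]]
force: [-1.0, 0.4, 3.0]
grip_width: 0.2
finger_force: 1.3
```

Emit:
send_rows:
  increments:
    - [[0, 0, 0.002, 0, 0, 0, 1], [0, 0, 0.002, 0, 0, 0, 1], [0, 0, 0.002, 0, 0, 0, 1]]

```text
clock: 3.58
tool_pos: [602.8, -202.3, 52.6]
tcp_rot: [[0.948, -0.317, 0.0], [-0.317, -0.948, -0.0], [0.0, 0.0, -1.0]]
force: [-2.7, 1.3, 4.8]
grip_width: -0.2
finger_force: 2.3
```

Emit:
send_rows:
  increments:
    - [[0, 0, 0.002, 0, 0, 0, 1], [0, 0, 0.002, 0, 0, 0, 1], [0, 0, 0.002, 0, 0, 0, 1]]

```text
clock: 3.83
tool_pos: [602.8, -202.3, 52.0]
tcp_rot: [[0.948, -0.317, 0.0], [-0.317, -0.948, -0.0], [0.0, 0.0, -1.0]]
force: [-2.2, 0.8, 7.1]
grip_width: 0.2
finger_force: 3.5
```

Emit:
send_rows:
  increments:
    - [[0, 0, -0.02, 0, 0, 0, 1], [0, 0, -0.06, 0, 0, 0, 1], [0, 0, -0.12, 0, 0, 0, 1], [-0.04, 0, -0.18, 0, 0, 0, 1], [-0.1, 0, -0.22, 0, 0, 0, 1]]

```text
clock: 4.25
tool_pos: [557.7, -187.9, 164.2]
tcp_rot: [[0.948, -0.317, 0.005], [-0.317, -0.948, -0.003], [0.005, 0.001, -1.0]]
force: [0.1, -1.1, 1.3]
grip_width: -0.0
finger_force: 0.0
```

Emit:
send_rows:
  increments:
    - [[-0.08, 0, -0.04, 0, 0, 0, 1], [-0.145, 0, -0.08, 0, 0, 0, 1], [-0.145, 0, -0.12, 0, 0, 0, 1], [-0.145, 0, -0.155, 0, 0, 0, 1], [-0.145, 0, -0.155, 0, 0, 0, 1]]

```text
clock: 4.67
tool_pos: [487.9, -164.3, 243.3]
tcp_rot: [[0.948, -0.317, 0.007], [-0.317, -0.948, -0.004], [0.008, 0.002, -1.0]]
force: [0.8, -0.7, 0.7]
grip_width: 0.1
finger_force: 0.0
```

```bash
python3 look.py 3
```

```text
red [325.8, 45.6] 342 [ 602.5 -201.7]
red [221.4, 286.9] 531 [411.2 -18.8]
blue [293.7, 215.3] 215 [ 463.  -120.7]
white [6.4, 174.4] 247 [591.1 129.5]
white [32.9, 211.1] 70 [550.4 125.8]
white [354.5, 216.5] 207 [ 442.1 -178.9]
white [9.9, 244.1] 809 [526.6 167.3]
white [200.4, 238.7] 133 [469.7 -20.5]
white [48.2, 297.9] 3542 [458.9 163.7]
4.7167 [ 487.56400666 -164.09702322  241.20323651] [[0.9483770696150458, -0.31711199903666837, 0.004573171257096975], [-0.3171021052361792, -0.948387370209582, -0.002766022728802761], [0.005214276858947754, 0.0011730702967995604, -0.9999857175094639]] [ 1.14319976  0.39005902 -0.99870101] -0.06896367053136421
```

The car has not moved and red is home, with 7 N at z=52. Blue is next.

Emit:
send_rows:
  increments:
    - [[-0.05, -0.045, 0.04, 0, 0, 0, 1], [-0.072, -0.066, 0.11, 0, 0, 0, 1], [-0.072, -0.066, 0.19, 0, 0, 0, 1], [-0.072, -0.066, 0.26, 0, 0, 0, 1], [-0.072, -0.066, 0.31, 0, 0, 0, 1]]

```text
clock: 5.13
tool_pos: [460.7, -119.3, 80.1]
tcp_rot: [[0.949, -0.316, -0.004], [-0.316, -0.949, 0.002], [-0.005, -0.001, -1.0]]
force: [0.1, 0.3, 0.2]
grip_width: 0.2
finger_force: 0.0
```

Emit:
send_rows:
  increments:
    - [[0, 0, 0.01, 0, 0, 0, 1], [0, 0, 0.02, 0, 0, 0, 1], [0, 0, 0.028, 0, 0, 0, 1], [0, 0, 0.034, 0, 0, 0, 1], [0, 0, 0.034, 0, 0, 0, 1]]

```text
clock: 5.55
tool_pos: [463.6, -121.2, 67.5]
tcp_rot: [[0.948, -0.317, 0.001], [-0.317, -0.948, -0.001], [0.002, 0.0, -1.0]]
force: [0.8, 0.7, -0.8]
grip_width: 0.3
finger_force: 0.0
```

Emit:
send_rows:
  increments:
    - [[0, 0, 0.004, 0, 0, 0, 1], [0, 0, 0.008, 0, 0, 0, 1], [0, 0, 0.011, 0, 0, 0, 1], [0, 0, 0.014, 0, 0, 0, 1], [0, 0, 0.017, 0, 0, 0, 1]]

```text
clock: 5.97
tool_pos: [463.2, -120.9, 58.7]
tcp_rot: [[0.948, -0.317, 0.001], [-0.317, -0.948, -0.0], [0.001, 0.0, -1.0]]
force: [-0.4, 0.5, 3.6]
grip_width: -0.4
finger_force: 1.6
```

Emit:
send_rows:
  increments:
    - [[0, 0, 0.003, 0, 0, 0, 1], [0, 0, 0.006, 0, 0, 0, 1], [0, 0, 0.009, 0, 0, 0, 1], [0, 0, 0.01, 0, 0, 0, 1], [0, 0, 0.01, 0, 0, 0, 1]]

```text
clock: 6.38
tool_pos: [463.1, -120.9, 53.4]
tcp_rot: [[0.948, -0.317, 0.0], [-0.317, -0.948, -0.0], [0.0, 0.0, -1.0]]
force: [0.4, -0.1, 2.6]
grip_width: -0.6
finger_force: 1.3
```

Emit:
send_rows:
  increments:
    - [[0, 0, 0.002, 0, 0, 0, 1], [0, 0, 0.002, 0, 0, 0, 1], [0, 0, 0.002, 0, 0, 0, 1]]

```text
clock: 6.63
tool_pos: [463.2, -120.9, 52.6]
tcp_rot: [[0.948, -0.317, 0.001], [-0.317, -0.948, -0.0], [0.001, 0.0, -1.0]]
force: [0.3, -0.1, 4.6]
grip_width: 0.3
finger_force: 2.3
```

Emit:
send_rows:
  increments:
    - [[0, 0, 0.002, 0, 0, 0, 1], [0, 0, 0.002, 0, 0, 0, 1], [0, 0, 0.002, 0, 0, 0, 1]]

```text
clock: 6.88
tool_pos: [463.2, -120.9, 51.8]
tcp_rot: [[0.948, -0.317, 0.001], [-0.317, -0.948, -0.0], [0.001, 0.0, -1.0]]
force: [-0.1, 0.1, 7.4]
grip_width: -0.1
finger_force: 3.6
```

Emit:
send_rows:
  increments:
    - [[0, 0, -0.04, 0, 0, 0, 1], [0, 0, -0.1, 0, 0, 0, 1], [-0.002, 0.05, -0.1, 0, 0, 0, 1], [-0.003, 0.1, -0.1, 0, 0, 0, 1], [-0.003, 0.123, -0.1, 0, 0, 0, 1]]

```text
clock: 7.3
tool_pos: [441.3, -180.2, 101.6]
tcp_rot: [[0.948, -0.317, -0.0], [-0.317, -0.948, -0.001], [0.0, 0.001, -1.0]]
force: [-0.3, 0.2, -0.0]
grip_width: 0.2
finger_force: 0.0
```

Emit:
send_rows:
  increments:
    - [[0, 0, 0.02, 0, 0, 0, 1], [0, 0, 0.04, 0, 0, 0, 1], [0, 0, 0.06, 0, 0, 0, 1], [0, 0, 0.069, 0, 0, 0, 1], [0, 0, 0.069, 0, 0, 0, 1]]

```text
clock: 7.72
tool_pos: [440.7, -177.0, 64.9]
tcp_rot: [[0.948, -0.317, -0.004], [-0.317, -0.948, 0.003], [-0.004, -0.002, -1.0]]
force: [0.0, -0.1, 0.3]
grip_width: -0.1
finger_force: 0.0
```

Emit:
send_rows:
  increments:
    - [[0, 0, 0, 0, 0, 0, 1], [0, 0, 0, 0, 0, 0, 1]]

```text
clock: 7.88
tool_pos: [442.2, -178.3, 66.9]
tcp_rot: [[0.949, -0.317, 0.0], [-0.317, -0.949, 0.0], [-0.0, -0.0, -1.0]]
force: [0.5, 0.6, -0.2]
grip_width: -0.4
finger_force: 0.0
```

Emit:
send_rows:
  increments:
    - [[0, 0, 0.004, 0, 0, 0, 1], [0, 0, 0.008, 0, 0, 0, 1], [0, 0, 0.011, 0, 0, 0, 1], [0, 0, 0.014, 0, 0, 0, 1], [0, 0, 0.017, 0, 0, 0, 1]]

```text
clock: 8.3
tool_pos: [442.1, -178.6, 58.5]
tcp_rot: [[0.948, -0.317, 0.0], [-0.317, -0.948, -0.0], [0.0, 0.0, -1.0]]
force: [-0.5, -0.1, 2.8]
grip_width: 0.1
finger_force: 1.6
```

Emit:
send_rows:
  increments:
    - [[0, 0, 0.003, 0, 0, 0, 1], [0, 0, 0.006, 0, 0, 0, 1], [0, 0, 0.009, 0, 0, 0, 1], [0, 0, 0.01, 0, 0, 0, 1], [0, 0, 0.01, 0, 0, 0, 1]]

```text
clock: 8.72
tool_pos: [442.1, -178.6, 53.3]
tcp_rot: [[0.948, -0.317, 0.0], [-0.317, -0.948, 0.0], [0.0, -0.0, -1.0]]
force: [-0.4, 0.7, 1.9]
grip_width: 0.2
finger_force: 1.3
```

Emit:
send_rows:
  increments:
    - [[0, 0, 0.002, 0, 0, 0, 1], [0, 0, 0.002, 0, 0, 0, 1], [0, 0, 0.002, 0, 0, 0, 1]]

```text
clock: 8.97
tool_pos: [442.1, -178.6, 52.6]
tcp_rot: [[0.948, -0.317, 0.0], [-0.317, -0.948, -0.0], [0.0, 0.0, -1.0]]
force: [-0.5, 0.8, 4.6]
grip_width: -0.4
finger_force: 2.4
```

Emit:
send_rows:
  increments:
    - [[0, 0, 0.002, 0, 0, 0, 1], [0, 0, 0.002, 0, 0, 0, 1], [0, 0, 0.002, 0, 0, 0, 1]]

```text
clock: 9.22
tool_pos: [442.1, -178.7, 51.8]
tcp_rot: [[0.948, -0.317, 0.0], [-0.317, -0.948, -0.0], [0.0, 0.0, -1.0]]
force: [-0.5, 1.0, 7.7]
grip_width: -0.4
finger_force: 3.7
```

Emit:
send_rows:
  increments:
    - [[0, 0, -0.04, 0, 0, 0, 1], [0, 0, -0.1, 0, 0, 0, 1], [0, 0, -0.18, 0, 0, 0, 1], [0.04, -0.06, -0.26, 0, 0, 0, 1], [0.09, -0.06, -0.32, 0, 0, 0, 1]]

```text
clock: 9.63
tool_pos: [488.1, -161.6, 206.5]
tcp_rot: [[0.948, -0.318, -0.002], [-0.318, -0.948, 0.002], [-0.002, -0.001, -1.0]]
force: [0.5, -0.2, -1.8]
grip_width: -0.2
finger_force: 0.0
```

Emit:
send_rows:
  increments:
    - [[0, 0, -0.05, 0, 0, 0, 1], [0, 0, -0.05, 0, 0, 0, 1], [0, 0, -0.05, 0, 0, 0, 1], [0, 0, -0.05, 0, 0, 0, 1]]

```text
clock: 9.97
tool_pos: [488.5, -163.6, 229.0]
tcp_rot: [[0.948, -0.317, -0.002], [-0.317, -0.948, 0.001], [-0.002, -0.0, -1.0]]
force: [-0.5, -0.4, -0.7]
grip_width: -0.1
finger_force: 0.0
```

```bash
python3 look.py 4; python3 -c "
from h import *
m,i=shot('side','pics/s4.png')
cv2.imwrite('pics/s4c.png',cv2.resize(i[160:240,300:400,::-1],None,fx=7,fy=7,interpolation=cv2.INTER_CUBIC))"
```

```text
red [327.3, 40.8] 379 [ 602.6 -201.7]
red [218.6, 289.6] 495 [414.1 -19.7]
blue [294.4, 216.4] 236 [ 464.8 -122.1]
white [356.3, 217.7] 221 [ 444.4 -178.9]
white [197.1, 240.9] 135 [471.2 -21.5]
white [6.1, 253.8] 363 [519.  164.4]
white [41.8, 302.9] 3592 [458.7 161.6]
10.0167 [ 488.22504276 -163.4732814   228.56875121] [[0.9483441430081587, -0.3172299712004042, -0.0029209235374961515], [-0.3172264849269329, -0.9483484570050758, 0.001600424004619616], [-0.0032777557907081737, -0.0005911584245704062, -0.9999944534089643]] [-0.5991779   0.15236964 -0.2727191 ] -0.1387051166417299
```

View pics/s4c.png

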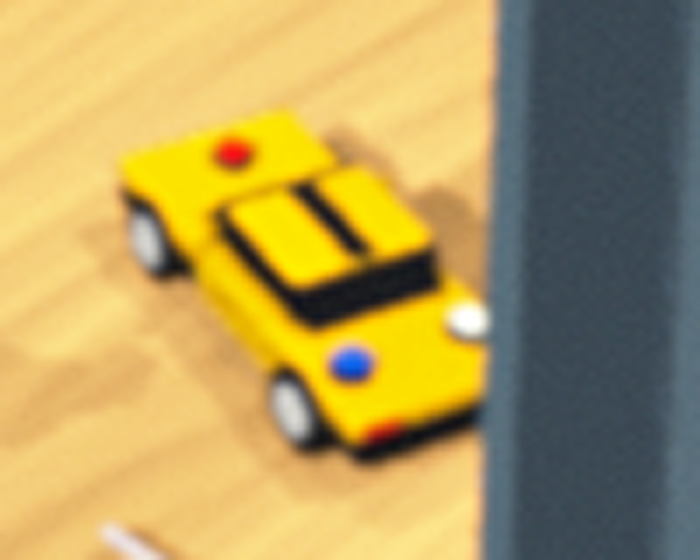

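All three heads sit low, and the car has shifted by no more than the measurement spread of about 2 mm. The crop shows red at (233,153), blue at (350,363) and white at (468,320). I hand it in.

```bash
python3 -c "
from h import *
print(env.finish_job())"
```

```text
the job is handed in; nothing more can be done
None
```

I pressed the red, blue and white rivets home in that order with at most about 8 N. The car has not visibly moved, no bystander was touched, and the job was handed in at about 10 s; no verdict came back.

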